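# Kit the gas sampler tray: battery pack under the sampler, cup on the hook

### The arm

A 7-joint arm with a two-finger parallel gripper is mounted at the origin on the work surface. World frame = base frame: x ahead of the robot, y to its left, z up, the work surface at z = 0. Lengths are in m, angles in rad, forces in N, time in s.
With the tool pointing down it reaches from about 0.4 to 0.875 m from the base axis. Payload 19.3 kg.
Tool frame: the origin (TCP) lies at the very end of the fingers, on their centre line; the grasp point (between the pads) lies 19 mm behind it; z points along the fingers, y is the direction in which the jaws open and shut (so a half turn about z gives the same grasp; the last joint's range is limited). The gripper opens to 85 mm and grips with 20 to 120 N. Pads are 22 mm wide; open, the fingers measure 114 mm over their backs; the gripper's body (76 mm by 85 mm) begins 54 mm behind the grasp point. The pads swing forward as they close: fully open they stand 13 mm farther back than shut.
Start: joints at [-1.371, 0.521, -0.036, 1.599, 0.021, 1.021, -0.113], TCP at [0.167, 0.602, 0.194] pointing down, gripper open.
Joint ranges: [-2.91, 2.91], [-0.3, 2.13], [-1.5, 1.42], [0.17, 2.43], [-1.26, 4.41], [0.16, 1.93], [-2.52, 2.52]. Speed limits (rad/s): [1.89, 1.89, 2.39, 2.39, 3.01, 3.01, 3.01].

### API

Orientations are given as [roll, pitch, yaw] about the fixed x, y, z axes, in that order (R = Rz(yaw) Ry(pitch) Rx(roll)).
In Python, from workcell import bot, grab_frame, calibration, workorder gives the robot as it stands.
- The arm moves only by the tool move_arm, never from a script. Its arguments are lists of equal length, an entry for each row: "jaw": the closure in counts, from 0 (fully open) to 255 (shut); "dp": the shift along the tool's x, y, z in units of 800 mm (1.0 is 800 mm), a list of three; "rotation": the turn, a rotation vector about the tool's x, y, z in units of pi rad (1.0 is pi rad), a list of three. In form: {"jaw": [jaw, ...], "dp": [[dx, dy, dz], ...], "rotation": [[rx, ry, rz], ...]}. A call has 1 to 10 rows; each row shifts and turns the commanded pose from where the row before left it, along the tool's axes as they then stand; what a row does not reach is not made up. A row lasts 1/8 s, in which the tool goes at most 62.5 mm and 10.7 degrees, less where a joint would pass 70% of its speed; a pose out of reach is approached as far as the arm can. A call with a number of a shift or a turn outside -1 to 1 is refused whole. A call with a gripper value outside its range is refused whole. The fingers move at their own pace and stop on an object; "squeeze" is the grip in N (left out, the last holds). Time passes only in rows, so rows that do not move let the fingers close. It gives the time, the measured TCP pose, the force and the opening at its end, in the units of the state.
- bot.observe(): the state, without advancing time (a new reading comes with each control period).
- grab_frame(name): name is "scene" or "top" or "wrist"; returns the picture (480x640x3 uint8, blue, green, red); there is no depth.
- calibration(name): a dict with "camera_matrix" (3x3 intrinsics, pixels), "dist" ([k1, k2, p1, p2, k3] as OpenCV has them; the pictures are not rectified), "T" (4x4, takes a point from camera to world coordinates). Camera axes: x right, y down, z forward; pixel columns grow to the right and rows downward; lengths in m; the calibration is good to about 2 mm. A picture is of the moment at which its call begins: read the wrist's pose just before it. calibration takes no time and is no camera call; for the wrist camera it gives the pose at the moment of the call.
- workorder.job_done(): hands the job in, once; it reports no verdict.
The state is a dict: "clock": time; "qpos": joint angles; "qd": joint speeds; "joint_efforts": joint torques, N m; "position": TCP position; "tool_rot": TCP orientation; "force": force on the tool from outside, world axes, zero at the start; "moment": the same for the moment, N m; "grip_width": finger opening in m.
Only numpy, scipy, OpenCV 4.12 (cv2) and the standard library are available. Lean on these libraries where they do the work, as an engineer would, in place of code of your own. Each camera call takes 0.05 s, during which the arm holds its last target. There are 200 camera calls.

### The job

Kit the tray for the gas sampler: first lay the blue battery pack flat in the tray's lower pocket, then lay the light aluminium sampler flat over it in the upper pocket, fully down on its ledges. Also hang the steel sample cup by its handle on the tray's hook. Set things down without dropping them, let go of everything, and leave the jar, screwdriver and mug where they are.

Things in the scene. Friction and masses are not known exactly. Their poses are not given: they have to be found in the camera images.
- tray: fixed kit tray; origin on the bench under the middle of its pockets, y along the pockets towards the hook, z up. Light grey base slab 10 mm thick, 110 mm in x, y = -110 to 130 mm. A stepped green and yellow block at each end of the pockets; between them both long sides are open for fingers (no wall within 42 mm of the middle along y). Highest pocket walls 58 mm, hook 162 mm above the bench
- low_seat (a point): centre of the battery pack when it lies in the lower pocket, 24 mm above the bench; axes as the tray's. The pocket's floor is the slab (10 mm above the bench); it is 118 mm along y between the green blocks and 54 mm in x between their arms (4 mm play all round)
- high_seat (a point): centre of the sampler when it lies in the upper pocket, 64.5 mm above the bench; axes as the tray's. It rests on two green ledges 42 mm above the bench, bridging the pack with 4 mm to spare, inside yellow walls 16 mm high, 168 mm apart along y and 60 mm in x (4 mm play all round)
- hook_seat (a point): centre of the cup's cross bar when hung on the middle of the hook's arm: 148 mm above the bench, y = 172 mm from the tray's origin; axes as the tray's. Hook: 8 mm steel bar, upright post at y = 115 mm, level arm along y (centre 140 mm high) out to y = 200 mm, then a tip turned up, ending at y = 210 mm, its top 162 mm high. Open beyond and above the tip
- pack_mid (a point): centre of the loose blue battery pack, a block 46 mm along its x, 110 mm along its y, 28 mm high, about 0.3 kg, with a white label and two brass strips on top; starts flat on the bench, 14 mm above it; grip across x at its middle. May go in either way round
- sampler_mid (a point): centre of the loose gas sampler, an aluminium box 52 mm along its x, 160 mm along its y, 45 mm high, about 0.45 kg, with blue sides and a green window on top; starts flat on the bench, 22.5 mm above it; grip across x at its middle. May go in either way round
- cup_grip (a point): point in the red grip block on top of the cup's handle, 120 mm above the cup's underside. Block: 20 mm along x, 26 mm along y, top 136 mm above the underside. Grip it across x with the fingertips above the cross bar (over 101 mm from the underside)
- cup_bar (a point): centre of the cup's level handle cross bar, 96 mm above the cup's underside, x along the bar. Handle of 8 mm bars, uprights at x = -26 and +26 mm: an opening 44 mm wide, 52 mm high, looking along y. Hung, the hook's arm passes through it and the cross bar lies across the arm
- pack: the battery pack, origin at the centre of its underside
- sampler: the sampler, origin at the centre of its underside
- cup: loose steel sample cup with a stiff upright handle, one rigid piece about 0.18 kg, 136 mm high; the cup is 56 mm across and 40 mm high. Origin: centre of its underside. Starts upright on the bench
- jar: loose glass jar, 60 mm across, 85 mm high, origin at its underside; leave alone
- driver: loose screwdriver, 190 mm long, lying along its x; leave alone
- mug: loose blue mug, 76 mm across, 90 mm high, origin at its underside; leave alone
There are look-alikes about, which are no part of the job. Of the things that look like the pack, the smaller one is meant. Leave any purple look-alike of the cup alone.

How it is judged:
By the outcome, as a careful person would: the job done as asked, in the order asked, and still so for the second after the job is handed in, with the robot touching nothing.
It also fails if it takes over 72 s, if anything falls off the work surface, if the arm or the gripper's body presses on something with over 40 N, if the wrist force passes 120 N, or if a joint passes its speed limit or range.

## Working session

There is one attempt and no reset: what is moved stays moved. The work goes in short steps, Python scripts to look and compute and a tool call to move; the robot and the scene stay as the last step left them, time stands still between calls to the robot, and variables do not carry over. Pictures are saved under pics/ and viewed, about 8 in all and at most 12, crops included, and the job is handed in when it is done.

Besides the shell and the picture viewer there is one more tool, called by a JSON object that holds its "name" and its "arguments". move_arm: Moves the arm, as the interface text tells. Shifts and turns lie within -1 to 1; 1 stands for 800 mm of shift or pi rad of turn. Its arguments: {"type":"object","properties":{"jaw":{"type":"array","items":{"type":"number"}},"dp":{"type":"array","items":{"type":"array","items":{"type":"number","minimum":-1,"maximum":1}}},"rotation":{"type":"array","items":{"type":"array","items":{"type":"number","minimum":-1,"maximum":1}}},"squeeze":{"type":"number"}},"required":["jaw","dp","rotation"]}

```bash
mkdir -p pics; ls
python3 - <<'E'
from workcell import bot, grab_frame, calibration
import cv2,numpy as np
for n in("scene","top"):
    cv2.imwrite(f"pics/{n}1.png",grab_frame(n))
    c=calibration(n);print(n,np.round(c["camera_matrix"],1).tolist(),c["dist"],np.round(c["T"],3).tolist())
s=bot.observe();print(s)
E
```

```text
pics
scene [[554.1, 0.0, 327.4], [0.0, 554.1, 235.7], [0.0, 0.0, 1.0]] [-0.14053685  0.          0.          0.          0.        ] [[0.81, 0.447, -0.379, 0.959], [0.586, -0.619, 0.523, -0.555], [-0.001, -0.646, -0.764, 0.947], [0.0, 0.0, 0.0, 1.0]]
top [[560.0, 0.0, 322.6], [0.0, 560.0, 234.6], [0.0, 0.0, 1.0]] [-0.16640853  0.          0.          0.          0.        ] [[-0.02, -0.985, 0.17, 0.303], [-1.0, 0.022, 0.008, 0.023], [-0.012, -0.17, -0.985, 1.449], [0.0, 0.0, 0.0, 1.0]]
{'clock': 0.1, 'qpos': array([-1.37121591,  0.52194613, -0.0363546 ,  1.59992836,  0.02118923,
        1.02110931, -0.11283281]), 'qd': array([ 1.18711604e-04, -2.21471266e-03,  6.13363520e-05, -8.65773351e-04,
       -3.00753312e-04, -4.96063754e-04,  1.78245573e-04]), 'joint_efforts': array([ 2.37353473e-03, -9.28493142e+01,  1.98351748e+00, -3.70527828e+01,
        1.81135040e-02,  5.54429062e-03, -1.88590434e-06]), 'position': array([0.16650198, 0.60206888, 0.19399627]), 'tool_rot': array([-3.14058694e+00,  4.75989167e-05,  2.87178598e+00]), 'force': array([-0.0871194 ,  0.37814041, -0.6273851 ]), 'moment': array([ 0.00630829, -0.05813166, -0.00405967]), 'grip_width': 0.0854415511297126}
```

View pics/top1.png

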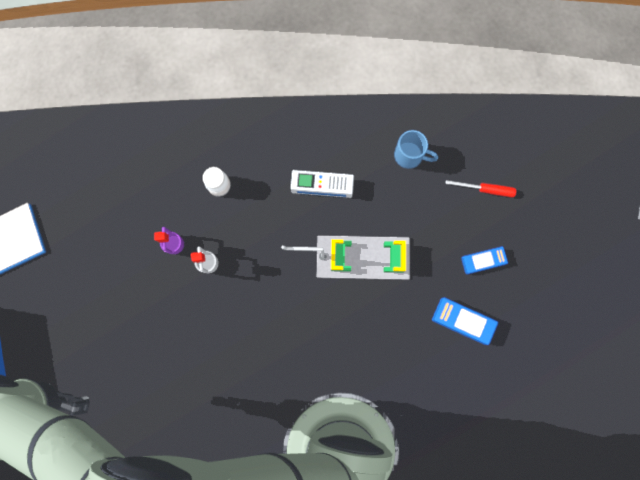

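View pics/scene1.png

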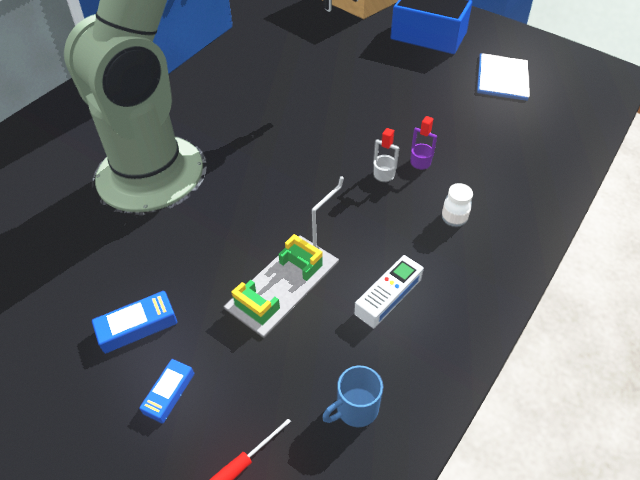

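The top view shows the small pack at (485,260), sampler (322,184), tray (363,258) with its hook pointing left, and steel cup (206,262) with its red grip at (197,257). The purple look-alike is at (172,243) and the larger blue pack at (465,321).

```bash
cat > h.py <<'E'
from workcell import bot, grab_frame, calibration
import cv2, numpy as np
from scipy.spatial.transform import Rotation as R
def ray(c,px):
    u=cv2.undistortPoints(np.float64(px).reshape(-1,1,2),c["camera_matrix"],np.float64(c["dist"])).reshape(-1,2)
    T=np.array(c["T"]); d=np.c_[u,np.ones(len(u))]@T[:3,:3].T
    return T[:3,3],d
def plane(c,px,z):
    o,d=ray(c,px); return (o+d*((z-o[2])/d[:,2])[:,None])
def tri(c1,p1,c2,p2):
    (o1,d1),(o2,d2)=ray(c1,p1),ray(c2,p2); out=[]
    for a,b in zip(d1,d2):
        t=np.linalg.lstsq(np.c_[a,-b],o2-o1,rcond=None)[0]; out.append(np.r_[(o1+t[0]*a+o2+t[1]*b)/2, np.linalg.norm(o1+t[0]*a-o2-t[1]*b)])
    return np.array(out)
def blob(mask,seed=None):
    cs,_=cv2.findContours(mask.astype(np.uint8),cv2.RETR_EXTERNAL,cv2.CHAIN_APPROX_NONE)
    if seed is not None: 
        return max([c for c in cs if len(c)>8],key=lambda c:cv2.pointPolygonTest(c,tuple(map(float,seed)),True))
    return max(cs,key=cv2.contourArea)
def rect(P):  # Nx3 world -> centre, yaw of long side, sizes
    r=cv2.minAreaRect(np.float32(P[:,:2]*1000)); b=cv2.boxPoints(r); e1,e2=b[1]-b[0],b[2]-b[1]
    l=e1 if np.linalg.norm(e1)>np.linalg.norm(e2) else e2
    return np.round(np.array(r[0])/1000,4), round(float(np.arctan2(l[1],l[0])),4), np.round(sorted(r[1]),1)
E
python3 - <<'E'
from h import *
im=cv2.imread("pics/top1.png");c=calibration("top");hsv=cv2.cvtColor(im,cv2.COLOR_BGR2HSV)
H,S,V=cv2.split(hsv)
fg=((V>85)).astype(np.uint8)
op=cv2.morphologyEx(fg,cv2.MORPH_OPEN,np.ones((9,9)))
print("tray",rect(plane(c,blob(op,(363,245)),.01)))
print("samp whole z45",rect(plane(c,blob(fg,(322,184)),.045)))
w=((V>120)&(S<60)).astype(np.uint8); w=cv2.morphologyEx(w,cv2.MORPH_CLOSE,np.ones((9,9)))
print("samp white",rect(plane(c,blob(w,(340,184)),.045)))
print("pack whole z28",rect(plane(c,blob(fg,(485,260)),.028)))
print("pack label",rect(plane(c,blob((V>120)&(S<70),(483,261)),.028)))
red=(((H<8)|(H>172))&(S>130)&(V>90))
sc=cv2.imread("pics/scene1.png");cs=calibration("scene")
h2,s2,v2=cv2.split(cv2.cvtColor(sc,cv2.COLOR_BGR2HSV)); red2=(((h2<8)|(h2>172))&(s2>130)&(v2>90))
m=lambda b:b.reshape(-1,2).mean(0)
for a,b in(((197,257),(388,138)),((160,237),(427,127))):
    print("red",tri(c,[m(blob(red,a))],cs,[m(blob(red2,b))]))
print("cup tip etc hook tip",tri(c,[(284,248)],cs,[(341,181)]))
b=np.round(plane(c,[(206,262)],.04),3);print(b)
E
```

```text
tray (array([ 0.4911, -0.0666]), 1.5278, array([114.9, 242.8]))
samp whole z45 (array([0.6805, 0.035 ]), 1.4701, array([ 68.2, 166.1]))
samp white (array([0.6809, 0.0352]), 1.4666, array([ 64.2, 163.6]))
pack whole z28 (array([ 0.4739, -0.3805]), -1.3542, array([ 52.9, 122.4]))
pack label (array([ 0.473 , -0.3771]), -1.357, array([35.8, 52.2]))
red [[0.48484357 0.33959094 0.11456004 0.00216714]]
red [[0.5364441  0.43254807 0.11605724 0.00176936]]
cup tip etc hook tip [[0.49863616 0.12604554 0.1490409  0.00214425]]
[[0.482 0.335 0.04 ]]
```

```bash
cat >> h.py <<'E'
import json
def plan(wps, jaw=None, squeeze=None, step=.055):
    """wps: list of (x,y,z,psi[,nrows]); prints calls of <=10 rows"""
    s=bot.observe(); p=np.array(s["position"]); Rm=R.from_euler("xyz",s["tool_rot"]); rows=[]
    for w in wps:
        tgt=np.array(w[:3]); Rt=R.from_euler("xyz",[np.pi,0,w[3]])
        ang=np.linalg.norm((Rm.inv()*Rt).as_rotvec()); n=w[4] if len(w)>4 else max(1,int(np.ceil(max(np.linalg.norm(tgt-p)/step,ang/.17))))
        for i in range(n):
            k=n-i; d=np.round(Rm.inv().apply((tgt-p)/k)/.8,4); r=np.round((Rm.inv()*Rt).as_rotvec()/k/np.pi,4)
            p=p+Rm.apply(d*.8); Rm=Rm*R.from_rotvec(r*np.pi); rows.append((d.tolist(),r.tolist()))
    for i in range(0,len(rows),10):
        c=rows[i:i+10]; print(json.dumps({"dp":[a for a,_ in c],"rotation":[b for _,b in c]}).replace("0.","."),len(c))
E
python3 - <<'E'
from h import *
s=bot.observe();c=calibration("wrist");T=np.array(c["T"]);Rt=R.from_euler("xyz",s["tool_rot"])
print(Rt.inv().apply(T[:3,3]-s["position"]),np.round(Rt.inv().as_matrix()@T[:3,:3],3),c["camera_matrix"][0])
w=[]
for t in np.linspace(0,1,5)[1:]:
    a=1.30+t*(-.68-1.30); w.append((.612*np.cos(a),.612*np.sin(a),.30,2.872+t*(1.787-2.872)))
w[-1]=(.473,-.379,.22,1.787)
plan(w)
E
```

```text
[ 0.08364792 -0.00137577 -0.17934329] [[-0.001 -0.945 -0.327]
 [ 1.    -0.001  0.   ]
 [-0.001 -0.327  0.945]] [349.95299844   0.         317.1053875 ]
{"dp": [[-.0607, -.018, -.0221], [-.0614, -.0153, -.0221], [-.0621, -.0125, -.0221], [-.0625, -.0096, -.022], [-.0629, -.0068, -.0221], [-.0632, -.0039, -.022], [-.0556, -.0284, -.0], [-.0569, -.0259, -.0], [-.058, -.0233, -.0], [-.059, -.0206, -.0]], "rotation": [[-.0001, .0, .0144], [-.0, .0, .0144], [-.0001, .0, .0144], [-.0, .0, .0144], [-.0001, .0, .0143], [-.0, .0001, .0144], [-.0, -.0, .0144], [-.0, -.0, .0144], [-.0, -.0, .0144], [-.0, -.0, .0144]]} 10
{"dp": [[-.0598, -.018, -.0], [-.0606, -.0152, -.0001], [-.0479, -.0401, .0], [-.0497, -.0379, .0], [-.0514, -.0356, .0], [-.0529, -.0332, .0], [-.0543, -.0307, .0], [-.0557, -.0283, .0], [-.0365, -.0497, .0167], [-.0387, -.0479, .0167]], "rotation": [[-.0, -.0, .0144], [-.0, -.0, .0143], [-.0, -.0, .0144], [-.0, -.0, .0144], [-.0, -.0, .0144], [-.0, -.0, .0144], [-.0, -.0, .0144], [-.0, -.0, .0144], [-.0, -.0, .0144], [-.0, -.0, .0144]]} 10
{"dp": [[-.0408, -.0462, .0167], [-.0429, -.0442, .0166], [-.0449, -.0423, .0167], [-.0467, -.0402, .0166]], "rotation": [[-.0, -.0, .0144], [-.0, -.0, .0144], [-.0, -.0, .0143], [-.0, -.0, .0144]]} 4
```

{"name": "move_arm", "arguments": {"jaw": [0,0,0,0,0,0,0,0,0,0], "dp": [[-0.061,-0.018,-0.022],[-0.061,-0.015,-0.022],[-0.062,-0.0125,-0.022],[-0.0625,-0.01,-0.022],[-0.063,-0.007,-0.022],[-0.063,-0.004,-0.022],[-0.056,-0.028,0],[-0.057,-0.026,0],[-0.058,-0.023,0],[-0.059,-0.021,0]], "rotation": [[0,0,0.0144],[0,0,0.0144],[0,0,0.0144],[0,0,0.0144],[0,0,0.0144],[0,0,0.0144],[0,0,0.0144],[0,0,0.0144],[0,0,0.0144],[0,0,0.0144]]}}

```text
clock: 1.35
position: [0.5306, 0.27, 0.2999]
tool_rot: [-3.141, -0.0, 2.418]
force: [0.4, 0.5, 0.0]
grip_width: 0.0855
```

{"name": "move_arm", "arguments": {"jaw": [0,0,0,0,0,0,0,0,0,0], "dp": [[-0.06,-0.018,0],[-0.061,-0.015,0],[-0.048,-0.04,0],[-0.05,-0.038,0],[-0.051,-0.036,0],[-0.053,-0.033,0],[-0.054,-0.031,0],[-0.056,-0.028,0],[-0.0365,-0.05,0.0167],[-0.039,-0.048,0.0167]], "rotation": [[0,0,0.0144],[0,0,0.0144],[0,0,0.0144],[0,0,0.0144],[0,0,0.0144],[0,0,0.0144],[0,0,0.0144],[0,0,0.0144],[0,0,0.0144],[0,0,0.0144]]}}

```text
clock: 2.6
position: [0.5578, -0.2035, 0.2727]
tool_rot: [-3.141, -0.0, 1.965]
force: [0.2, 0.2, 0.4]
grip_width: 0.0852
```

{"name": "move_arm", "arguments": {"jaw": [0,0,0,0,0,0], "dp": [[-0.041,-0.046,0.0167],[-0.043,-0.044,0.0166],[-0.045,-0.042,0.0167],[-0.047,-0.04,0.0166],[0,0,0],[0,0,0]], "rotation": [[0,0,0.0144],[0,0,0.0144],[0,0,0.0144],[0,0,0.0144],[0,0,0],[0,0,0]]}}

```text
clock: 3.35
position: [0.4739, -0.3796, 0.2199]
tool_rot: [-3.141, -0.001, 1.786]
force: [-0.0, 0.8, 0.3]
grip_width: 0.0854
```

Run:
```python
from h import *
s=bot.observe();print(s["clock"],s["position"],s["tool_rot"]);c=calibration("wrist")
im=grab_frame("wrist");cv2.imwrite("pics/w1.png",im)
H,S,V=cv2.split(cv2.cvtColor(im,cv2.COLOR_BGR2HSV))
P=np.array(s["position"]);
for m,n in ((((H>95)&(H<125)&(S>120)&(V>60)),"blue"),(((V>150)&(S<60)),"white")):
    m=cv2.morphologyEx(m.astype(np.uint8),cv2.MORPH_OPEN,np.ones((3,3)))
    cs,_=cv2.findContours(m,cv2.RETR_EXTERNAL,cv2.CHAIN_APPROX_NONE)
    for k in cs:
        if cv2.contourArea(k)>800: print(n,cv2.boundingRect(k),rect(plane(c,k,.028)))
```

```text
3.35 [ 0.47388639 -0.37961268  0.21985284] [-3.14145048e+00 -6.32097379e-04  1.78629816e+00]
blue (295, 157, 45, 101) (array([ 0.4751, -0.3856]), -1.3555, array([ 47. , 111.2]))
blue (115, 32, 137, 166) (array([ 0.3198, -0.3258]), 1.1138, array([ 73. , 158.8]))
white (590, 330, 50, 150) (array([ 0.9682, -0.5994]), -1.0043, array([ 74.2, 305.4]))
white (426, 312, 45, 64) (array([ 0.6751, -0.5174]), -0.8818, array([ 25.1, 110.5]))
white (164, 312, 45, 65) (array([ 0.3484, -0.5893]), 1.3218, array([ 25.6, 111.3]))
white (301, 180, 33, 47) (array([ 0.4738, -0.3794]), -1.3559, array([35.3, 50.6]))
white (133, 84, 76, 88) (array([ 0.3101, -0.3355]), 1.1183, array([50.3, 73.7]))
white (318, 0, 116, 34) (array([ 0.489 , -0.1929]), 0.2265, array([ 28.1, 107.1]))
```

View pics/w1.png

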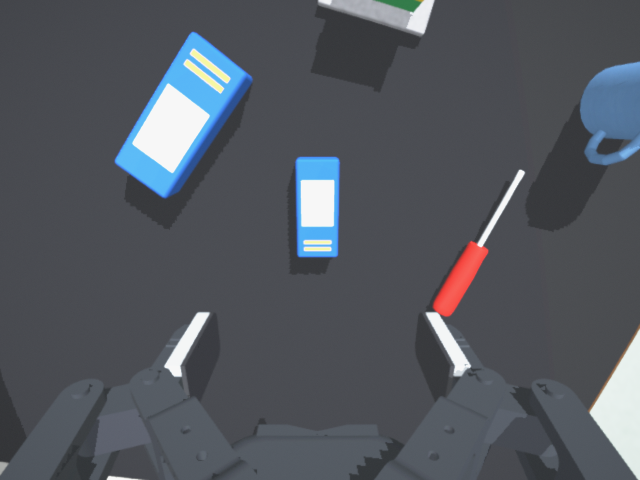

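The small pack is at (318,207) in the wrist view, measuring 47×111 mm, so it is the right one. The big one is at upper left. Planning the grasp and carry.

Run:
```python
from h import *
plan([(.4751,-.3856,.05,1.786,5),(.4751,-.3856,.005,1.786,3)])
```

```text
{"dp": [[-.0016, -.0002, .0425], [-.0016, -.0002, .0425], [-.0017, -.0002, .0425], [-.0016, -.0001, .0425], [-.0017, -.0002, .0426], [.0, .0, .0187], [.0, .0, .0188], [.0001, .0001, .0187]], "rotation": [[.0, -.0, .0001], [.0, -.0, .0001], [.0, -.0001, .0001], [.0, -.0, .0001], [.0001, -.0001, .0], [-.0, .0, .0], [-.0, .0, .0], [-.0, .0, .0]]} 8
```

{"name": "move_arm", "arguments": {"jaw": [0,0,0,0,0,0,0,0,0,255], "dp": [[-0.0016,-0.0002,0.0425],[-0.0016,-0.0002,0.0425],[-0.0017,-0.0002,0.0425],[-0.0016,-0.0001,0.0425],[-0.0017,-0.0002,0.0426],[0,0,0.0187],[0,0,0.0187],[0,0,0.0187],[0,0,0],[0,0,0]], "rotation": [[0,0,0],[0,0,0],[0,0,0],[0,0,0],[0,0,0],[0,0,0],[0,0,0],[0,0,0],[0,0,0],[0,0,0]], "squeeze": 40}}

```text
clock: 4.65
position: [0.4747, -0.3869, 0.0057]
tool_rot: [3.141, 0.001, 1.786]
force: [0.2, -0.1, 0.0]
grip_width: 0.0698
```

{"name": "move_arm", "arguments": {"jaw": [255,255,255,255,255,255,255,255], "dp": [[0,0,0],[0,0,0],[0,0,0],[0,0,0],[0,0,0],[0,0,0],[0,0,0],[0,0,0]], "rotation": [[0,0,0],[0,0,0],[0,0,0],[0,0,0],[0,0,0],[0,0,0],[0,0,0],[0,0,0]]}}

```text
clock: 5.65
position: [0.4744, -0.3866, 0.0051]
tool_rot: [-3.142, -0.0, 1.786]
force: [-0.8, 1.1, 0.8]
grip_width: -0.0003
```

Run:
```python
from h import *
s=bot.observe();print(s["position"],s["tool_rot"],s["force"],s["grip_width"])
# look pose: camera ~84mm along tool x ahead, tilted back; high over tray
plan([(.4751,-.3856,.15,1.786,3),(.52,-.25,.24,1.6),(.49,-.11,.24,1.528)])
```

```text
[ 0.47438136 -0.38662161  0.00512754] [-3.14153287e+00 -3.99121410e-06  1.78597639e+00] [-0.77246576  1.1285095   0.79746037] -0.00027722780736100645
{"dp": [[.0004, .0004, -.0604], [.0003, .0004, -.0603], [.0004, .0003, -.0604], [.0384, .0228, -.0281], [.0394, .0209, -.0281], [.0403, .0191, -.0281], [.0412, .0172, -.0282], [.0587, -.0108, .0], [.0584, -.0122, .0], [.0581, -.0136, .0]], "rotation": [[-.0, -.0, -.0], [-.0, -.0, -.0], [-.0, -.0, -.0], [-.0, .0, .0148], [-.0, .0, .0148], [-.0, .0, .0148], [-.0, .0, .0148], [-.0, .0, .0076], [-.0, .0, .0077], [-.0, .0, .0076]]} 10
```

Fingers shut on nothing. I'll look before moving.

Run:
```python
from h import *
a=grab_frame("wrist");b=grab_frame("scene")
cv2.imwrite("pics/w2.png",np.hstack([cv2.resize(a,(400,300)),b[300:480,60:300].repeat(1,0)[:,:].copy() if 0 else cv2.resize(b[300:480,60:300],(400,300))]))
```

```text
(no output)
```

View pics/w2.png

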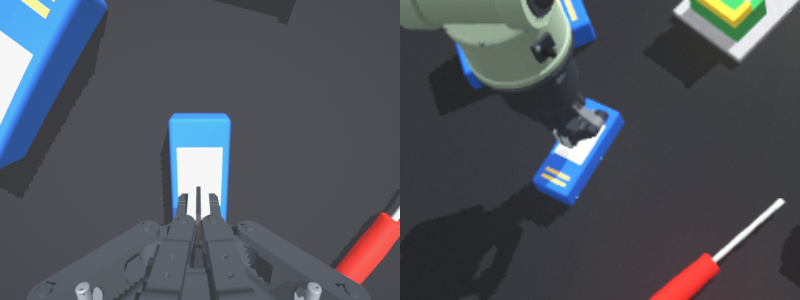

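Run:
```python
from h import *
s=bot.observe();c=calibration("wrist");T=np.array(c["T"]);p=np.array(s["position"])
pr=lambda X:cv2.projectPoints(np.float64(X).reshape(-1,1,3),cv2.Rodrigues(T[:3,:3].T)[0],-T[:3,:3].T@T[:3,3],c["camera_matrix"],np.float64(c["dist"]))[0].reshape(-1,2).round(1)
print("tcp, +19,+13",pr([p,p+[0,0,.013],p+[0,0,.019],p+[0,0,.03],p+[0,0,.04]]))
im=grab_frame("wrist");H,S,V=cv2.split(cv2.cvtColor(im,cv2.COLOR_BGR2HSV))
m=(H>95)&(H<125)&(S>100)&(V>60); ys,xs=np.nonzero(m[:,240:400]); print("pack px",ys.min(),xs.min()+240,xs.max()+240)
u=np.array([np.cos(1.786),np.sin(1.786),0])
C=np.array([.4751,-.3856,.028])
print("expected far end top",pr([C+u*.055, C+u*.055-[0,0,.028]]))
cv2.imwrite("pics/w3.png",cv2.resize(im[150:400,170:470],(720,600)))
```

```text
tcp, +19,+13 [[317.1 278.4]
 [317.1 288.8]
 [317.1 294.1]
 [317.1 304.7]
 [317.1 315.5]]
pack px 181 269 369
expected far end top [[318.9 186.3]
 [318.7 177.2]]
```

View pics/w3.png

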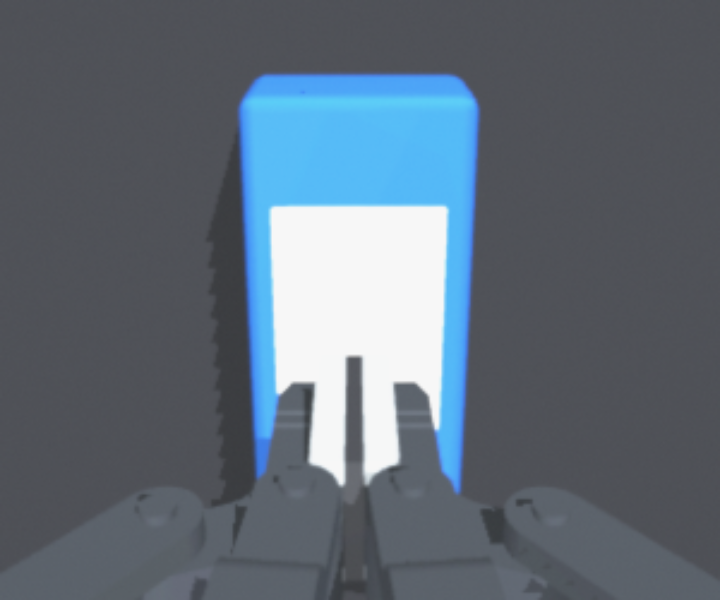

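The picture shows the shut fingertips at about (317,300), where the TCP should project to row 278. By its depth in the picture, the finger end sits roughly 4–5 cm behind the reported TCP, above the pack. I'll check this by gently touching the pack's top with the shut fingers.

{"name": "move_arm", "arguments": {"jaw": [255,255,255,255,255], "dp": [[0,0,0.003],[0,0,0.003],[0,0,0.003],[0,0,0],[0,0,0]], "rotation": [[0,0,0],[0,0,0],[0,0,0],[0,0,0],[0,0,0]]}}

```text
clock: 6.42
position: [0.4744, -0.3866, -0.002]
tool_rot: [-3.142, 0.0, 1.786]
force: [-0.2, -1.1, -0.3]
grip_width: -0.0
```

{"name": "move_arm", "arguments": {"jaw": [255,255,255,255,255], "dp": [[0,0,0.003],[0,0,0.003],[0,0,0.003],[0,0,0],[0,0,0]], "rotation": [[0,0,0],[0,0,0],[0,0,0],[0,0,0],[0,0,0]]}}

```text
clock: 7.05
position: [0.4745, -0.3866, -0.0087]
tool_rot: [3.141, -0.0, 1.786]
force: [-2.8, 2.8, 14.7]
grip_width: -0.0002
```

Contact came at TCP reading ≈ −7 mm against a 28 mm pack top, so the finger ends are really about 35 mm above the reported TCP. I'll use that offset: back off, open, go lower.

{"name": "move_arm", "arguments": {"jaw": [255,255,0,0,0,0,0,0,0], "dp": [[0,0,-0.01],[0,0,-0.021],[0,0,0],[0,0,0],[0,0,0],[0,0,0],[0,0,0],[0,0,0],[0,0,0]], "rotation": [[0,0,0],[0,0,0],[0,0,0],[0,0,0],[0,0,0],[0,0,0],[0,0,0],[0,0,0],[0,0,0]]}}

```text
clock: 8.18
position: [0.4744, -0.3866, 0.0155]
tool_rot: [-3.142, -0.0, 1.786]
force: [-0.6, -0.5, -0.6]
grip_width: 0.0855
```

{"name": "move_arm", "arguments": {"jaw": [0,0,0,0,0,0], "dp": [[0,0,0.0145],[0,0,0.0145],[0,0,0.0145],[0,0,0.01],[0,0,0.0045],[0,0,0]], "rotation": [[0,0,0],[0,0,0],[0,0,0],[0,0,0],[0,0,0],[0,0,0]]}}

```text
clock: 8.93
position: [0.4743, -0.3866, -0.031]
tool_rot: [-3.141, -0.0, 1.786]
force: [0.1, 0.4, -0.1]
grip_width: 0.0851
```

{"name": "move_arm", "arguments": {"jaw": [255,255,255,255,255,255], "dp": [[0,0,0],[0,0,0],[0,0,0],[0,0,0],[0,0,0],[0,0,0]], "rotation": [[0,0,0],[0,0,0],[0,0,0],[0,0,0],[0,0,0],[0,0,0]]}}

```text
clock: 9.68
position: [0.4746, -0.3867, -0.0304]
tool_rot: [3.141, 0.0, 1.786]
force: [-2.0, 1.1, 5.3]
grip_width: 0.0451
```

Run:
```python
from h import *
plan([(.4746,-.3867,.15,1.786,4),(.52,-.27,.20,1.6),(.485,-.16,.20,1.528)])
```

```text
{"dp": [[-.0, .0, -.0564], [-.0, .0, -.0564], [-.0, .0, -.0563], [-.0, .0001, -.0564], [.0435, .0289, -.0208], [.0451, .0261, -.0208], [.0467, .0232, -.0209], [.0462, -.0132, .0], [.0459, -.0144, .0], [.0456, -.0154, .0]], "rotation": [[.0, .0, .0], [.0, .0, .0], [.0001, .0001, .0], [.0, .0, .0], [.0, .0, .0197], [.0, .0, .0198], [.0, .0, .0197], [.0, -.0, .0076], [.0, -.0, .0077], [.0, -.0, .0076]]} 10
```

{"name": "move_arm", "arguments": {"jaw": [255,255,255,255,255,255,255,255,255,255], "dp": [[0,0,-0.02],[0,0,-0.0564],[0,0,-0.0745],[0,0,-0.0745],[0.0435,0.029,-0.021],[0.045,0.026,-0.021],[0.0467,0.0232,-0.021],[0.046,-0.013,0],[0.046,-0.0145,0],[0.0456,-0.0155,0]], "rotation": [[0,0,0],[0,0,0],[0,0,0],[0,0,0],[0,0,0.0197],[0,0,0.0198],[0,0,0.0197],[0,0,0.0076],[0,0,0.0077],[0,0,0.0076]]}}

```text
clock: 10.92
position: [0.4841, -0.1589, 0.2007]
tool_rot: [3.141, -0.0, 1.527]
force: [-0.2, 0.2, -2.2]
grip_width: 0.0452
```

{"name": "move_arm", "arguments": {"jaw": [255,255], "dp": [[0,0,0],[0,0,0]], "rotation": [[0,0,0],[0,0,0]]}}

```text
clock: 11.18
position: [0.485, -0.1604, 0.2006]
tool_rot: [3.141, 0.0, 1.528]
force: [0.1, 0.1, -1.5]
grip_width: 0.0452
```

Run:
```python
from h import *
s=bot.observe();print(s["position"],s["tool_rot"][2],s["grip_width"]);c=calibration("wrist")
im=grab_frame("wrist");cv2.imwrite("pics/w4.png",im); np.save("c4.npy",c,allow_pickle=True)
```

```text
[ 0.48500713 -0.16042768  0.20061936] 1.5282369585520543 0.04517451247800693
```

View pics/w4.png

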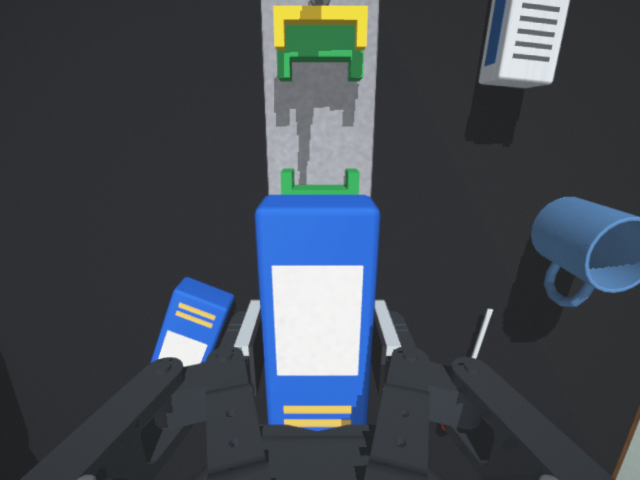

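The wrist view shows the pack held level, with the tray ahead of it. The far green arms are at rows 50–80 and the near arms at about row 170, columns 281–359. I'll measure the tray edges more precisely.

Run:
```python
from h import *
c=np.load("c4.npy",allow_pickle=True).item();im=cv2.imread("pics/w4.png");H,S,V=cv2.split(cv2.cvtColor(im,cv2.COLOR_BGR2HSV))
g=(H>50)&(H<80)&(S>120)&(V>50); y=(H>18)&(H<35)&(S>120)&(V>80)
o=np.array([.4907,-.0766]);th=-.043;ux=np.array([np.cos(th),np.sin(th)]);uy=np.array([-ux[1],ux[0]])
loc=lambda px,z:np.round(((plane(c,px,z)[:,:2]-o)@np.c_[ux,uy])*1000,1)
sl=(V>70)
for r in (100,130,160,185):
    xs=[x for x in range(240,400) if sl[r,x] or g[r,x]]; print("slab",r,xs[0],xs[-1]+1,loc([(xs[0],r),(xs[-1]+1,r)],.01).tolist())
for r in (10,15,30,40): 
    xs=np.nonzero(y[r])[0]; xs=xs[(xs>250)&(xs<390)];print("yellow",r,xs[0],xs[-1]+1,loc([(xs[0],r),(xs[-1]+1,r)],.058).tolist())
for x in (285,288,352,356):
    n=[r for r in range(0,200) if g[r,x]]; seg=[n[0]]+[b for a,b in zip(n,n[1:]) if b-a>1]; ends=[a+1 for a,b in zip(n,n[1:]) if b-a>1]+[n[-1]+1]
    print("col",x,seg,ends,[V[r,x] for r in n][::4]); 
    for r in seg+ends: print("   ",r,loc([(x,r)],.042),loc([(x,r)],.01))
```

```text
slab 100 264 376 [[-53.9, 21.0], [56.8, 21.0]]
slab 130 265 375 [[-54.2, -7.6], [57.2, -7.6]]
slab 160 266 373 [[-54.4, -37.4], [56.6, -37.5]]
slab 185 268 372 [[-53.5, -63.5], [56.8, -63.5]]
yellow 10 274 367 [[-36.3, 87.0], [38.8, 87.0]]
yellow 15 274 367 [[-36.4, 83.3], [38.9, 83.4]]
yellow 30 274 367 [[-36.7, 72.3], [39.3, 72.3]]
yellow 40 275 366 [[-36.2, 64.8], [38.8, 64.9]]
col 285 [51, 169] [81, 194] [np.uint8(123), np.uint8(181), np.uint8(182), np.uint8(182), np.uint8(182), np.uint8(182), np.uint8(181), np.uint8(80), np.uint8(161), np.uint8(182), np.uint8(184), np.uint8(183), np.uint8(182), np.uint8(182)]
    51 [[-29.4  59.3]] [[-32.  65.]]
    169 [[-32.1 -42.8]] [[-35.  -46.7]]
    81 [[-30.   34.9]] [[-32.7  38.3]]
    194 [[-32.8 -66.9]] [[-35.7 -73.1]]
col 288 [26, 169] [81, 194] [np.uint8(121), np.uint8(122), np.uint8(122), np.uint8(123), np.uint8(122), np.uint8(123), np.uint8(122), np.uint8(182), np.uint8(178), np.uint8(178), np.uint8(180), np.uint8(179), np.uint8(178), np.uint8(88), np.uint8(160), np.uint8(183), np.uint8(182), np.uint8(183), np.uint8(182), np.uint8(
[... 329 characters left out ...]
p.uint8(121), np.uint8(122), np.uint8(121), np.uint8(122), np.uint8(84), np.uint8(161), np.uint8(180), np.uint8(181), np.uint8(181), np.uint8(180), np.uint8(181)]
    26 [[28.4 79. ]] [[31.3 86.6]]
    169 [[ 31.8 -42.8]] [[ 35.  -46.8]]
    80 [[29.6 35.8]] [[32.5 39.3]]
    194 [[ 32.6 -66.9]] [[ 35.8 -73.2]]
col 356 [51, 170] [81, 194] [np.uint8(120), np.uint8(121), np.uint8(122), np.uint8(122), np.uint8(121), np.uint8(122), np.uint8(122), np.uint8(83), np.uint8(170), np.uint8(180), np.uint8(181), np.uint8(181), np.uint8(180), np.uint8(181)]
    51 [[32.4 59.3]] [[35.7 65.1]]
    170 [[ 35.7 -43.7]] [[ 39.2 -47.8]]
    81 [[33.1 35. ]] [[36.5 38.4]]
    194 [[ 36.5 -66.9]] [[ 40.1 -73.2]]
```

Three cues (slab and yellow walls, arm tips, hook tip) agree: the tray origin is at about (0.4919, −0.0811), yaw −0.043. Planning the pack placement.

Run:
```python
from h import *
plan([(.4919,-.0821,.075,1.528,4),(.4919,-.0821,.0,1.528,3),(.4919,-.0821,-.0188,1.528,3)])
```

```text
{"dp": [[.0247, .0011, .0392], [.0247, .0011, .0392], [.0247, .0011, .0392], [.0247, .0011, .0392], [-.0, -.0, .0312], [-.0, -.0, .0313], [-.0, -.0, .0312], [-.0, -.0, .0078], [-.0, -.0, .0079], [-.0, -.0, .0078]], "rotation": [[.0001, .0, -.0], [.0001, .0, -.0001], [.0, .0, -.0], [.0001, .0001, -.0001], [-.0, -.0, .0], [-.0, -.0, .0], [-.0, -.0, .0], [-.0, -.0, .0], [-.0, -.0, .0], [-.0, -.0, .0]]} 10
```

{"name": "move_arm", "arguments": {"jaw": [255,255,255,255,255,255], "dp": [[0.0247,0.0011,0.0392],[0.0247,0.0011,0.0392],[0.0247,0.0011,0.0392],[0.0247,0.0011,0.0392],[0,0,0],[0,0,0]], "rotation": [[0,0,0],[0,0,0],[0,0,0],[0,0,0],[0,0,0],[0,0,0]]}}

```text
clock: 11.98
position: [0.4921, -0.0827, 0.0751]
tool_rot: [3.141, 0.001, 1.527]
force: [0.2, -0.8, -1.9]
grip_width: 0.0449
```

{"name": "move_arm", "arguments": {"jaw": [255,255,255,255,255], "dp": [[0,0,0.0312],[0,0,0.0312],[0,0,0.0156],[0,0,0.0078],[0,0,0]], "rotation": [[0,0,0],[0,0,0],[0,0,0],[0,0,0],[0,0,0]]}}

```text
clock: 12.6
position: [0.492, -0.0816, 0.0062]
tool_rot: [3.141, 0.0, 1.528]
force: [0.6, 0.4, -1.9]
grip_width: 0.0453
```

{"name": "move_arm", "arguments": {"jaw": [255,255,255,255,255,255], "dp": [[0,0,0.0156],[0,0,0.0078],[0,0,0.005],[0,0,0.003],[0,0,0.0015],[0,0,0]], "rotation": [[0,0,0],[0,0,0],[0,0,0],[0,0,0],[0,0,0],[0,0,0]]}}

```text
clock: 13.35
position: [0.4918, -0.0813, -0.0204]
tool_rot: [3.141, -0.0, 1.528]
force: [-1.2, 0.6, 1.2]
grip_width: 0.0451
```

Light contact at the expected height, so I'll release and rise to view.

{"name": "move_arm", "arguments": {"jaw": [255,0,0,0,0,0,0], "dp": [[0,0,0.0008],[0,0,0],[0,0,0],[0,0,0],[0,0,0],[0,0,0],[0,0,0]], "rotation": [[0,0,0],[0,0,0],[0,0,0],[0,0,0],[0,0,0],[0,0,0],[0,0,0]]}}

```text
clock: 14.22
position: [0.4917, -0.0813, -0.0212]
tool_rot: [-3.142, 0.0, 1.528]
force: [0.0, -0.5, 0.3]
grip_width: 0.0859
```

Run:
```python
from h import *
s=bot.observe();print(s["position"],s["force"],s["grip_width"])
p=s["position"]
plan([(p[0],p[1],.15,1.528,4),(.56,-.08,.22,1.50,3),(.681,-.01,.20,1.468,3)])
```

```text
[ 0.49169993 -0.08128564 -0.02118971] [ 0.00251169 -0.50835381  0.33456945] 0.08586008732477861
{"dp": [[-.0, -.0, -.0535], [-.0, -.0, -.0535], [-.0, -.0, -.0535], [-.0, -.0, -.0535], [.0017, .0284, -.0292], [.002, .0284, -.0291], [.0023, .0284, -.0292], [.0327, .0482, .0083], [.0332, .0479, .0084], [.0336, .0475, .0083]], "rotation": [[-.0, .0, .0], [-.0, .0, .0], [-.0, .0, .0], [-.0, .0, .0], [-.0, .0, .003], [-.0, .0, .003], [-.0, .0, .0029], [-.0, .0, .0034], [-.0, .0, .0034], [-.0, .0, .0034]]} 10
```

{"name": "move_arm", "arguments": {"jaw": [0,0,0,0,0,0,0,0,0,0], "dp": [[0,0,-0.0535],[0,0,-0.0535],[0,0,-0.0535],[0,0,-0.0535],[0.002,0.0284,-0.029],[0.002,0.0284,-0.029],[0.002,0.0284,-0.029],[0.033,0.048,0.0083],[0.033,0.048,0.0083],[0.0336,0.0475,0.0083]], "rotation": [[0,0,0],[0,0,0],[0,0,0],[0,0,0],[0,0,0.003],[0,0,0.003],[0,0,0.003],[0,0,0.0034],[0,0,0.0034],[0,0,0.0034]]}}

```text
clock: 15.48
position: [0.682, -0.009, 0.1994]
tool_rot: [-3.141, -0.0, 1.468]
force: [0.0, -0.5, -0.2]
grip_width: 0.0851
```

{"name": "move_arm", "arguments": {"jaw": [0,0], "dp": [[0,0,0],[0,0,0]], "rotation": [[0,0,0],[0,0,0]]}}

```text
clock: 15.72
position: [0.6804, -0.0106, 0.1995]
tool_rot: [-3.141, 0.001, 1.467]
force: [-2.3, -0.8, -0.3]
grip_width: 0.0855
```

Run:
```python
from h import *
s=bot.observe();print(s["position"],s["tool_rot"]);c=calibration("wrist")
im=grab_frame("wrist");cv2.imwrite("pics/w5.png",im);np.save("c5.npy",c,allow_pickle=True)
H,S,V=cv2.split(cv2.cvtColor(im,cv2.COLOR_BGR2HSV))
m=((V>130)&(S<70)).astype(np.uint8);m=cv2.morphologyEx(m,cv2.MORPH_CLOSE,np.ones((15,15)))
for k in cv2.findContours(m,cv2.RETR_EXTERNAL,cv2.CHAIN_APPROX_NONE)[0]:
    if cv2.contourArea(k)>1500: print(cv2.boundingRect(k),rect(plane(c,k,.045)))
```

```text
[ 0.68043224 -0.01059982  0.1994641 ] [-3.14096229e+00  6.46174637e-04  1.46727913e+00]
(607, 315, 33, 165) (array([ 1.0494, -0.3169]), -1.3244, array([ 46.1, 295.8]))
(289, 75, 59, 172) (array([0.6863, 0.033 ]), 1.4663, array([ 52.4, 158.6]))
(0, 66, 216, 311) (array([ 0.4923, -0.0152]), -1.5079, array([156.3, 352.6]))
(532, 0, 108, 416) (array([ 0.9655, -0.0799]), 1.5703, array([ 97. , 465.6]))
```

View pics/w5.png

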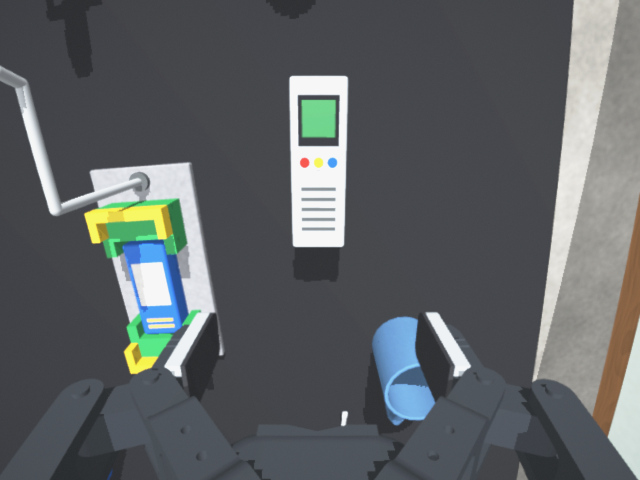

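The pack sits in the lower pocket, in the picture at (155,290). The sampler is cleanly seen at (318,160): 52.4×158.6 mm, centre (0.6863, 0.033).

Run:
```python
from h import *
plan([(.6863,.033,.06,1.466,4),(.6863,.033,-.02,1.466,3)])
```

```text
{"dp": [[.0138, .0004, .0437], [.0139, .0004, .0437], [.0138, .0004, .0437], [.0138, .0005, .0438], [.0, -.0, .0333], [.0, -.0, .0333], [.0, -.0, .0334]], "rotation": [[-.0, .0, .0001], [-.0, .0, .0001], [-.0, .0001, .0], [-.0, .0, .0001], [-.0, .0, -.0], [-.0, .0, -.0], [-.0, .0, -.0]]} 7
```

{"name": "move_arm", "arguments": {"jaw": [0,0,0,0,0,0,0,0,0], "dp": [[0.0138,0.0004,0.0437],[0.0138,0.0004,0.0437],[0.0138,0.0004,0.0437],[0.0138,0.0005,0.0437],[0,0,0.0333],[0,0,0.0333],[0,0,0.0234],[0,0,0.01],[0,0,0]], "rotation": [[0,0,0],[0,0,0],[0,0,0],[0,0,0],[0,0,0],[0,0,0],[0,0,0],[0,0,0],[0,0,0]]}}

```text
clock: 16.9
position: [0.6869, 0.0336, -0.0199]
tool_rot: [3.141, 0.0, 1.468]
force: [0.1, -0.1, 0.8]
grip_width: 0.0854
```

{"name": "move_arm", "arguments": {"jaw": [255,255,255,255,255,255], "dp": [[0,0,0],[0,0,0],[0,0,0],[0,0,0],[0,0,0],[0,0,0]], "rotation": [[0,0,0],[0,0,0],[0,0,0],[0,0,0],[0,0,0],[0,0,0]], "squeeze": 50}}

```text
clock: 17.65
position: [0.687, 0.0339, -0.0192]
tool_rot: [3.141, -0.0, 1.468]
force: [-2.9, 0.3, 8.3]
grip_width: 0.0513
```

Run:
```python
from h import *
s=bot.observe();print(s["position"],s["tool_rot"],s["force"],s["grip_width"])
p=np.array(s["position"]);u=np.array([np.cos(1.466),np.sin(1.466)])
d=(np.array([.6863,.033])-p[:2])@u;print("along offset",d)
ty=np.array([np.sin(.043),np.cos(.043)]);t=np.array([.4919,-.0811])-d*ty
print(t)
plan([(p[0],p[1],.12,1.466,4),(.59,-.08,.13,1.50,3),(t[0],t[1],.10,1.528,3)])
```

```text
[ 0.6870092   0.03386964 -0.0191889 ] [ 3.14114046e+00 -3.15396984e-04  1.46777927e+00] [-2.91618875  0.32062926  8.25310242] 0.05125231637078587
along offset -0.0009390579006132925
[ 0.49194037 -0.08016181]
{"dp": [[.0, .0, -.0435], [.0, .0, -.0435], [.0, .0, -.0435], [.0, .0001, -.0435], [-.0514, -.0352, -.0042], [-.051, -.0358, -.0042], [-.0506, -.0365, -.0041], [-.003, -.0407, .0125], [-.0025, -.0408, .0125], [-.0022, -.0408, .0125]], "rotation": [[.0, -.0, .0001], [.0, -.0, .0002], [.0001, -.0001, .0001], [.0, -.0, .0002], [.0, .0, -.0036], [.0, .0, -.0036], [.0, .0, -.0037], [.0, .0, -.003], [.0, .0, -.0029], [.0, .0, -.003]]} 10
```

{"name": "move_arm", "arguments": {"jaw": [255,255,255,255,255,255,255,255,255,255], "dp": [[0,0,-0.02],[0,0,-0.0435],[0,0,-0.055],[0,0,-0.0555],[-0.0514,-0.0352,-0.0042],[-0.051,-0.0358,-0.0042],[-0.0506,-0.0365,-0.0042],[-0.003,-0.0407,0.0125],[-0.0025,-0.0408,0.0125],[-0.0022,-0.0408,0.0125]], "rotation": [[0,0,0],[0,0,0.0002],[0,0,0.0002],[0,0,0.0002],[0,0,-0.0036],[0,0,-0.0036],[0,0,-0.0037],[0,0,-0.003],[0,0,-0.003],[0,0,-0.003]]}}

```text
clock: 18.9
position: [0.4907, -0.0802, 0.0997]
tool_rot: [3.141, -0.0, 1.528]
force: [0.4, -0.1, -5.0]
grip_width: 0.0509
```

{"name": "move_arm", "arguments": {"jaw": [255,255], "dp": [[0,0,0],[0,0,0]], "rotation": [[0,0,0],[0,0,0]]}}

```text
clock: 19.15
position: [0.4925, -0.0802, 0.0999]
tool_rot: [3.14, -0.0, 1.528]
force: [0.0, 0.1, -5.2]
grip_width: 0.0515
```

Run:
```python
from h import *
s=bot.observe();print(s["position"],s["tool_rot"],s["force"],s["grip_width"])
plan([(.4919,-.0802,.05,1.528,3),(.4919,-.0802,.0228,1.528,4)])
```

```text
[ 0.49249334 -0.08018422  0.09994991] [ 3.14014584e+00 -1.91713232e-04  1.52834591e+00] [ 0.03480692  0.13074199 -5.19315229] 0.05147453236913742
{"dp": [[-.0, -.0003, .0208], [-.0, -.0003, .0208], [-.0001, -.0002, .0208], [.0, .0, .0085], [.0, .0, .0085], [.0, .0, .0085], [.0, .0, .0085]], "rotation": [[.0002, -.0, .0], [.0001, -.0, .0001], [.0002, -.0001, .0], [-.0, .0, .0], [-.0, .0, .0], [-.0, .0, .0], [-.0, .0, .0]]} 7
```

{"name": "move_arm", "arguments": {"jaw": [255,255,255,255,255,255,255,255,255], "dp": [[0,-0.0003,0.0208],[0,-0.0003,0.0208],[0,-0.0002,0.0208],[0,0,0.0125],[0,0,0.009],[0,0,0.005],[0,0,0.004],[0,0,0.0025],[0,0,0]], "rotation": [[0,0,0],[0,0,0],[0,0,0],[0,0,0],[0,0,0],[0,0,0],[0,0,0],[0,0,0],[0,0,0]]}}

```text
clock: 20.27
position: [0.4912, -0.0801, 0.0229]
tool_rot: [3.141, -0.0, 1.528]
force: [0.9, 0.1, -4.7]
grip_width: 0.0511
```

{"name": "move_arm", "arguments": {"jaw": [255,255,255], "dp": [[0,0,0.0012],[0,0,0.0008],[0,0,0]], "rotation": [[0,0,0],[0,0,0],[0,0,0]]}}

```text
clock: 20.65
position: [0.4913, -0.0801, 0.0227]
tool_rot: [3.141, -0.001, 1.528]
force: [-9.3, 2.3, 37.1]
grip_width: 0.0512
```

Seated at the expected height. I'll relieve the load and let go.

{"name": "move_arm", "arguments": {"jaw": [255,0,0,0,0,0,0], "dp": [[0,0,-0.0015],[0,0,0],[0,0,0],[0,0,0],[0,0,0],[0,0,0],[0,0,0]], "rotation": [[0,0,0],[0,0,0],[0,0,0],[0,0,0],[0,0,0],[0,0,0],[0,0,0]]}}

```text
clock: 21.52
position: [0.4911, -0.0802, 0.0224]
tool_rot: [-3.142, 0.0, 1.528]
force: [0.0, 0.4, -0.5]
grip_width: 0.0855
```

Run:
```python
from h import *
s=bot.observe();p=s["position"];print(p,s["force"],s["grip_width"])
plan([(p[0],p[1],.20,1.528,4),(.56,.05,.26,1.528,3),(.49,.25,.26,1.528,4)])
```

```text
[ 0.49109242 -0.08016686  0.02240722] [ 0.0307026   0.42564623 -0.46220516] 0.08552185843580606
{"dp": [[-.0, -.0, -.0555], [-.0, -.0, -.0555], [-.0, -.0, -.0555], [-.0, -.0, -.0555], [.0554, .0264, -.025], [.0554, .0264, -.025], [.0554, .0263, -.025], [.0615, -.0245, -.0], [.0615, -.0245, -.0], [.0615, -.0246, -.0]], "rotation": [[-.0, .0, .0], [-.0, .0, .0], [-.0, .0, .0001], [-.0, .0, .0], [-.0, .0, .0], [-.0, .0, .0], [-.0, .0, .0], [-.0, .0, .0], [-.0, .0, .0], [-.0, .0, .0]]} 10
{"dp": [[.0616, -.0245, -.0]], "rotation": [[-.0, .0, .0]]} 1
```

{"name": "move_arm", "arguments": {"jaw": [0,0,0,0,0,0,0,0,0,0], "dp": [[0,0,-0.0555],[0,0,-0.0555],[0,0,-0.0555],[0,0,-0.0555],[0.0554,0.0264,-0.025],[0.0554,0.0264,-0.025],[0.0554,0.0264,-0.025],[0.0615,-0.0245,0],[0.0615,-0.0245,0],[0.0615,-0.0245,0]], "rotation": [[0,0,0],[0,0,0],[0,0,0],[0,0,0],[0,0,0],[0,0,0],[0,0,0],[0,0,0],[0,0,0],[0,0,0]]}}

```text
clock: 22.78
position: [0.5067, 0.2015, 0.26]
tool_rot: [-3.142, -0.0, 1.528]
force: [1.0, 1.1, 0.4]
grip_width: 0.0855
```

{"name": "move_arm", "arguments": {"jaw": [0,0,0], "dp": [[0.0615,-0.0245,0],[0,0,0],[0,0,0]], "rotation": [[0,0,0],[0,0,0],[0,0,0]]}}

```text
clock: 23.15
position: [0.4902, 0.2494, 0.26]
tool_rot: [3.142, 0.0, 1.528]
force: [0.9, 0.3, 0.9]
grip_width: 0.0852
```

Run:
```python
from h import *
s=bot.observe();print(s["position"],s["tool_rot"]);c=calibration("wrist")
im=grab_frame("wrist");cv2.imwrite("pics/w6.png",im);np.save("c6.npy",c,allow_pickle=True)
sc=grab_frame("scene");cv2.imwrite("pics/s6.png",sc)
H,S,V=cv2.split(cv2.cvtColor(im,cv2.COLOR_BGR2HSV))
m=(((H<8)|(H>172))&(S>130)&(V>60)).astype(np.uint8)
for k in cv2.findContours(m,cv2.RETR_EXTERNAL,cv2.CHAIN_APPROX_NONE)[0]:
    if cv2.contourArea(k)>200: print(cv2.boundingRect(k),rect(plane(c,k,.136)))
cv2.imwrite("pics/m6.png",np.hstack([cv2.resize(im,(480,360)),cv2.resize(sc[160:340,220:400],(320,320)).__class__(0) if 0 else cv2.copyMakeBorder(cv2.resize(sc[150:340,210:380],(320,358)),0,2,0,0,cv2.BORDER_CONSTANT)]))
```

```text
[0.4901535  0.24937348 0.2600053 ] [3.14152097e+00 3.78852340e-04 1.52822482e+00]
(293, 103, 27, 34) (array([0.4853, 0.3355]), -1.4405, array([19. , 25.2]))
(352, 0, 30, 21) (array([0.5352, 0.4134]), -0.0334, array([13.7, 22.1]))
```

View pics/m6.png

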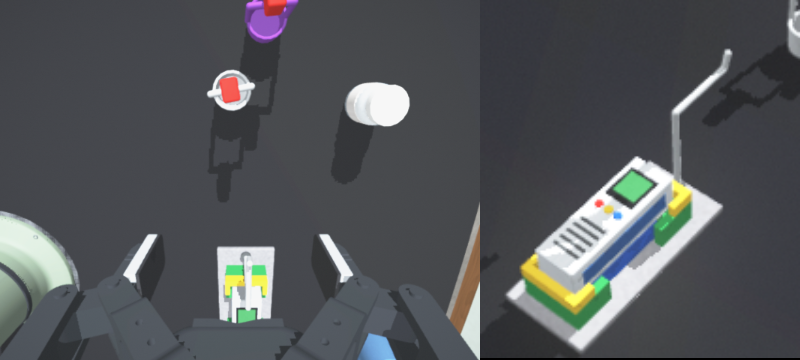

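The right half shows the sampler level between the yellow walls, over the pack. The left half shows the cup's red block at (230,90), 19×25 mm, turned about 10° (ψ≈1.701). The purple one is beyond it.

Run:
```python
from h import *
plan([(.4853,.3345,.13,1.701,6),(.4853,.3345,.073,1.701,4)])
```

```text
{"dp": [[.0178, -.0019, .0271], [.0179, -.0014, .0271], [.0179, -.0008, .0271], [.0179, -.0003, .0271], [.0179, .0002, .0271], [.0179, .0007, .0271], [.0, -.0, .0178], [.0, -.0, .0178], [.0, -.0, .0178], [.0, -.0, .0179]], "rotation": [[.0, .0, -.0093], [.0, .0, -.0092], [.0, .0, -.0093], [.0, .0, -.0092], [.0, .0, -.0093], [.0001, .0001, -.0092], [-.0, -.0, -.0], [-.0, -.0, -.0], [-.0, -.0, -.0], [-.0, -.0, -.0]]} 10
```

{"name": "move_arm", "arguments": {"jaw": [0,0,0,0,0,0,0,0], "dp": [[0.0179,-0.0019,0.0271],[0.0179,-0.0014,0.0271],[0.0179,-0.0008,0.0271],[0.0179,-0.0003,0.0271],[0.0179,0.0002,0.0271],[0.0179,0.0007,0.0271],[0,0,0],[0,0,0]], "rotation": [[0,0,-0.0093],[0,0,-0.0092],[0,0,-0.0093],[0,0,-0.0092],[0,0,-0.0093],[0,0,-0.0092],[0,0,0],[0,0,0]]}}

```text
clock: 24.25
position: [0.4851, 0.3354, 0.1304]
tool_rot: [3.141, 0.0, 1.702]
force: [-0.0, 0.1, -0.6]
grip_width: 0.0855
```

{"name": "move_arm", "arguments": {"jaw": [0,0,0,0,0,0], "dp": [[0,0,0.0178],[0,0,0.0178],[0,0,0.0178],[0,0,0.0178],[0,0,0],[0,0,0]], "rotation": [[0,0,0],[0,0,0],[0,0,0],[0,0,0],[0,0,0],[0,0,0]]}}

```text
clock: 25.0
position: [0.4848, 0.3359, 0.0732]
tool_rot: [3.141, -0.0, 1.703]
force: [0.3, -0.2, -0.4]
grip_width: 0.0853
```

Run:
```python
from h import *
s=bot.observe();print(s["position"],s["tool_rot"],s["force"])
im=grab_frame("wrist");cv2.imwrite("pics/w7.png",im[100:480,100:560])
```

```text
[0.4848233  0.33587635 0.07315523] [ 3.14138308e+00 -4.28488213e-05  1.70262776e+00] [ 0.33947034 -0.22959529 -0.35286431]
```

View pics/w7.png

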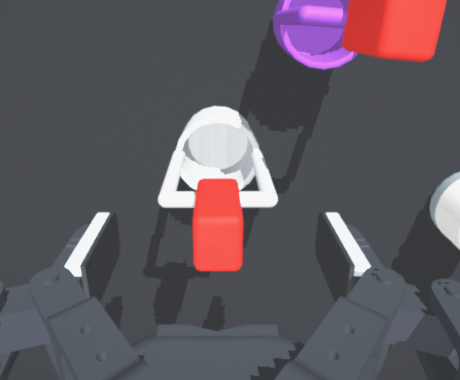

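The red block (218,225) is centred between the open fingers. Closing.

{"name": "move_arm", "arguments": {"jaw": [255,255,255,255,255,255,255], "dp": [[0,0,0],[0,0,0],[0,0,0],[0,0,0],[0,0,0],[0,0,0],[0,0,0]], "rotation": [[0,0,0],[0,0,0],[0,0,0],[0,0,0],[0,0,0],[0,0,0],[0,0,0]], "squeeze": 50}}

```text
clock: 25.92
position: [0.4849, 0.3359, 0.0732]
tool_rot: [3.141, -0.0, 1.703]
force: [1.1, -1.0, 6.2]
grip_width: 0.0194
```

Run:
```python
from h import *
s=bot.observe();p=s["position"];print(p,s["tool_rot"],s["force"],s["grip_width"])
z0=p[2]
plan([(p[0],p[1],z0+.083,1.701,4),(.5032,.19,z0+.083,1.528,5)])
```

```text
[0.48486989 0.33592064 0.07315599] [ 3.14114985e+00 -1.69763887e-04  1.70266029e+00] [ 1.07660458 -1.01581392  6.18061123] 0.019394286719598995
{"dp": [[.0, .0, -.0259], [.0, .0, -.0259], [.0, .0, -.026], [.0, .0, -.026], [-.0368, -.0002, .0], [-.0367, .0011, .0], [-.0367, .0023, .0], [-.0366, .0036, .0], [-.0364, .0049, .0001]], "rotation": [[.0, -.0, .0001], [.0, -.0, .0001], [.0001, -.0, .0002], [.0, -.0001, .0001], [.0, .0, .011], [.0, .0, .011], [.0, .0, .011], [.0, .0, .011], [.0, .0, .0111]]} 9
```

{"name": "move_arm", "arguments": {"jaw": [255,255,255,255,255,255,255,255,255,255], "dp": [[0,0,-0.01],[0,0,-0.03],[0,0,-0.035],[0,0,-0.029],[-0.0368,0,0],[-0.0367,0.0011,0],[-0.0367,0.0023,0],[-0.0366,0.0036,0],[-0.0364,0.0049,0],[0,0,0]], "rotation": [[0,0,0],[0,0,0],[0,0,0],[0,0,0.0005],[0,0,0.011],[0,0,0.011],[0,0,0.011],[0,0,0.011],[0,0,0.011],[0,0,0]]}}

```text
clock: 27.18
position: [0.5036, 0.1865, 0.1562]
tool_rot: [-3.142, 0.001, 1.523]
force: [-0.2, 1.3, -1.5]
grip_width: 0.0195
```

{"name": "move_arm", "arguments": {"jaw": [255], "dp": [[0,0,0]], "rotation": [[0,0,0]]}}

```text
clock: 27.3
position: [0.5032, 0.1897, 0.1561]
tool_rot: [-3.141, -0.0, 1.528]
force: [-0.4, 0.4, -2.2]
grip_width: 0.0194
```

Run:
```python
from h import *
s=bot.observe();p=s["position"];print(p,s["tool_rot"],s["force"],s["grip_width"])
plan([(.4993,.0907,.156,1.528,5)])
im=grab_frame("scene");cv2.imwrite("pics/s8.png",cv2.resize(im[80:300,230:480],(750,600)*1 if 0 else (680,598)))
cv2.imwrite("pics/s8f.png",im)
```

```text
[0.50315541 0.18973873 0.15609341] [-3.14137385e+00 -2.07004876e-04  1.52780333e+00] [-0.44598634  0.41526108 -2.21863232] 0.01936295360370809
{"dp": [[-.0248, .0001, .0], [-.0248, .0001, .0], [-.0248, .0001, .0], [-.0247, .0001, .0], [-.0248, .0001, .0001]], "rotation": [[-.0, -.0, -.0], [-.0, -.0, -.0], [-.0, -.0, -.0], [-.0, -.0, -.0], [-.0001, -.0001, -.0001]]} 5
```

View pics/s8.png

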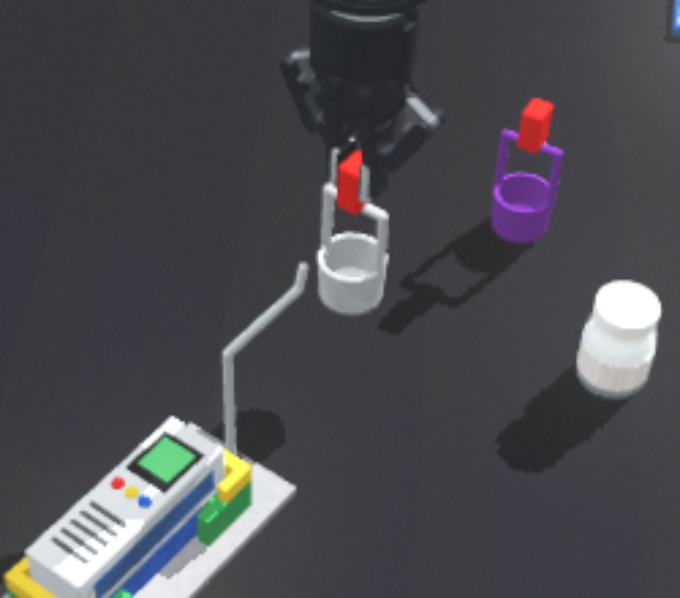

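The cup hangs straight, and the hook tip (303,265) lines up with the handle opening (352,220). Advancing along the arm.

{"name": "move_arm", "arguments": {"jaw": [255,255,255,255,255], "dp": [[-0.015,0,0],[-0.015,0,0],[-0.015,0,0],[-0.015,0,0],[0,0,0]], "rotation": [[0,0,0],[0,0,0],[0,0,0],[0,0,0],[0,0,0]]}}

```text
clock: 27.98
position: [0.5012, 0.1409, 0.1563]
tool_rot: [3.141, 0.0, 1.527]
force: [0.0, 0.5, -2.3]
grip_width: 0.0191
```

{"name": "move_arm", "arguments": {"jaw": [255,255,255,255,255,255], "dp": [[-0.015,0,0],[-0.015,0,0],[-0.015,0,0],[-0.0135,0,0],[0,0,0],[0,0,0]], "rotation": [[0,0,0],[0,0,0],[0,0,0],[0,0,0],[0,0,0],[0,0,0]]}}

```text
clock: 28.72
position: [0.4992, 0.0956, 0.1562]
tool_rot: [3.142, -0.0, 1.529]
force: [0.7, 0.1, -1.9]
grip_width: 0.0191
```

Run:
```python
from h import *
im=grab_frame("scene");t=grab_frame("top")
cv2.imwrite("pics/s9.png",np.hstack([cv2.resize(im[110:260,260:410],(400,400)),cv2.resize(t[200:300,240:340],(400,400))]))
```

```text
(no output)
```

View pics/s9.png

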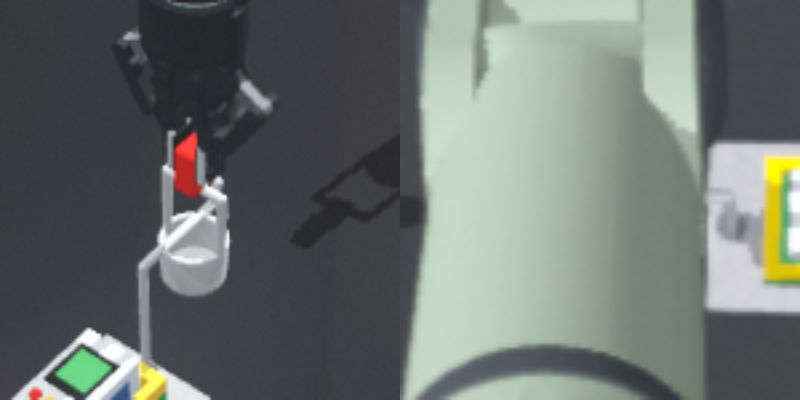

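The hook's arm (145,265 to 215,190) passes through the handle opening below the cross bar. Shifting 4 mm more and lowering onto it.

{"name": "move_arm", "arguments": {"jaw": [255,255,255,255,255,255,255], "dp": [[-0.005,0,0],[0,0,0.01],[0,0,0.01],[0,0,0.01],[0,0,0.005],[0,0,0.002],[0,0,0]], "rotation": [[0,0,0],[0,0,0],[0,0,0],[0,0,0],[0,0,0],[0,0,0],[0,0,0]]}}

```text
clock: 29.7
position: [0.499, 0.0913, 0.1266]
tool_rot: [3.142, -0.0, 1.528]
force: [-0.4, 0.1, -1.8]
grip_width: 0.0192
```

Not touching yet (the expected seat is at TCP ≈ 0.125), so I'll go on in small steps.

{"name": "move_arm", "arguments": {"jaw": [255,255,255], "dp": [[0,0,0.001],[0,0,0.001],[0,0,0]], "rotation": [[0,0,0],[0,0,0],[0,0,0]]}}

```text
clock: 30.08
position: [0.499, 0.0913, 0.125]
tool_rot: [3.141, -0.0, 1.528]
force: [-0.4, -0.9, -1.7]
grip_width: 0.0189
```

{"name": "move_arm", "arguments": {"jaw": [255,255], "dp": [[0,0,0.001],[0,0,0]], "rotation": [[0,0,0],[0,0,0]]}}

```text
clock: 30.32
position: [0.4991, 0.0913, 0.1245]
tool_rot: [3.141, -0.0, 1.528]
force: [-0.9, 1.1, 4.6]
grip_width: 0.0192
```

Contact. Releasing, then rising.

{"name": "move_arm", "arguments": {"jaw": [180,160,120,60,0,0,0,0], "dp": [[0,0,0],[0,0,0],[0,0,0],[0,0,0],[0,0,0],[0,0,0],[0,0,0],[0,0,0]], "rotation": [[0,0,0],[0,0,0],[0,0,0],[0,0,0],[0,0,0],[0,0,0],[0,0,0],[0,0,0]]}}

```text
clock: 31.32
position: [0.4989, 0.0913, 0.1242]
tool_rot: [3.142, 0.0, 1.528]
force: [0.5, -0.3, -0.9]
grip_width: 0.0854
```

{"name": "move_arm", "arguments": {"jaw": [0,0,0,0,0,0,0,0,0,0], "dp": [[0,0,-0.01],[0,0,-0.025],[0,0,-0.04],[0,0,-0.05],[0,0,-0.05],[0.05,0,0],[0.06,0,0],[0.06,0,0],[0.06,0,0],[0.05,0,0]], "rotation": [[0,0,0],[0,0,0],[0,0,0],[0,0,0],[0,0,0],[0,0,0],[0,0,0],[0,0,0],[0,0,0],[0,0,0]]}}

```text
clock: 32.58
position: [0.5082, 0.317, 0.2647]
tool_rot: [3.141, -0.0, 1.529]
force: [0.3, 0.5, -0.4]
grip_width: 0.085
```

{"name": "move_arm", "arguments": {"jaw": [0,0,0], "dp": [[0,0,0],[0,0,0],[0,0,0]], "rotation": [[0,0,0],[0,0,0],[0,0,0]]}}

```text
clock: 32.95
position: [0.5087, 0.314, 0.2646]
tool_rot: [3.141, -0.0, 1.527]
force: [0.4, 0.0, -0.5]
grip_width: 0.0856
```

Run:
```python
from h import *
im=grab_frame("scene");t=grab_frame("top")
cv2.imwrite("pics/f.png",np.hstack([cv2.resize(im,(480,360)),cv2.resize(im[150:340,210:370],(303,360))]))
cv2.imwrite("pics/ft.png",t)
c=calibration("top");cs=calibration("scene")
def red(i,s):
    H,S,V=cv2.split(cv2.cvtColor(i,cv2.COLOR_BGR2HSV));return blob(((H<8)|(H>172))&(S>130)&(V>90),s).reshape(-1,2).mean(0)
a=red(im,(322,170))
print(a,[plane(cs,[a],z).round(4) for z in(.168,.172)])
```

```text
[330.875      183.91071429] [array([[0.4986, 0.092 , 0.168 ]]), array([[0.501 , 0.0887, 0.172 ]])]
```

View pics/f.png

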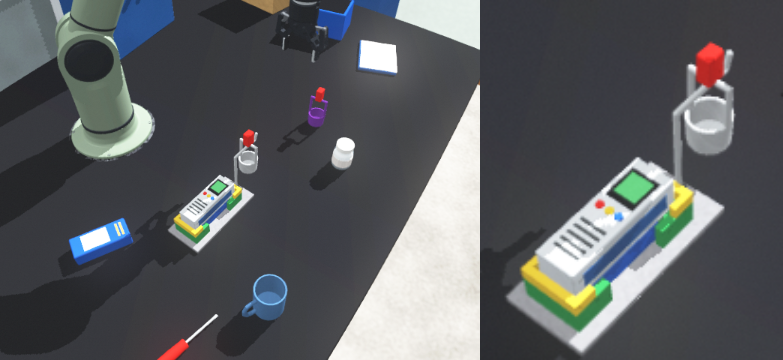

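The cup hangs on the hook, with its red block at the expected spot. The sampler is seated, and the jar, mug, screwdriver and purple cup are in their places. Handing in.

```bash
python3 -c "
from workcell import workorder,bot
s=bot.observe();print(s['clock'],s['force'],s['grip_width']);print(workorder.job_done())"
```

```text
33.05 [ 0.24005084  0.3902774  -0.13123369] 0.08544777774078009
the job is handed in; nothing more can be done
None
```

The tray is kitted: the small blue pack lies in the lower pocket and the sampler is over it on its ledges. The steel cup hangs by its handle on the hook. I handed the job in at 33 s with the gripper open and clear of everything.

**Last checks**
- **Pack:** a wrist picture taken after release shows it in the lower pocket.
- **Sampler:** it met its seat within 1 mm of the expected height. The final scene picture shows it level inside the yellow walls.
- **Cup:** its red block is within about 2 mm of where it should be when hung.
- **Other things:** the jar, mug, screwdriver, large pack and purple cup look unmoved in the scene picture. I did not measure them.

**What failed or disagreed**
- **First pack grasp:** it closed on air, because the finger ends are really about 35 mm above the reported TCP. I found this by lightly touching the pack's top with the shut fingers (about 15 N). I then corrected every grasp height, and nothing was displaced.
- **Tray position:** the wrist view put the tray about 4 mm from the first top-view estimate along its length. I used the wrist value, and it fitted.
- **Sampler set-down:** it was pressed briefly with about 37 N through the fingers before I let go.

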